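Stroke-test air cylinders and sort out the sticking one

ROBOT

A 6-joint arm with a two-finger parallel gripper is mounted at the origin on the work surface. World frame = base frame: x ahead of the robot, y to its left, z up, the work surface at z = 0. Lengths are in m, angles in rad, forces in N, time in s.
With the tool pointing down it reaches from about 0.375 to 0.975 m from the base axis. Payload 3.8 kg.
Tool frame: the origin (TCP) lies at the very end of the fingers, on their centre line; the grasp point (between the pads) lies 19 mm behind it; z points along the fingers, y is the line along which they close (so a half turn about z gives the same grasp; the last joint's range is limited). The gripper opens to 88 mm and grips with 3 to 60 N. Pads are 18 mm wide; open, the fingers measure 123 mm over their backs; the gripper's body (75 mm by 187 mm) begins 45 mm behind the grasp point.
Start: joints at [-1.192, 0.264, 1.604, -0, 1.274, -0.037], TCP at [0.273, -0.617, 0.239] pointing down, gripper open.
Joint ranges: [-2.63, 2.63], [-0.94, 2.18], [0.31, 2.57], [-1.31, 4.45], [0, 2.66], [-2.55, 2.55]. Speed limits (rad/s): [2.57, 2.57, 3.14, 3.14, 3.14, 3.14].

INTERFACE

Orientations are given as a 3x3 rotation matrix whose columns are the frame's x, y, z axes.
In Python, from plant import * gives the robot as it stands. The module is installed in compiled form; this text tells all that it offers.
- The arm moves only by the tool arm_command, never from a script. Its argument "moves" is a list of rows, each a list of 6 numbers: the shift along the tool's x, y, z scaled (see below), then the turn, a rotation vector about the tool's x, y, z scaled (see below). A call has 1 to 20 rows; each row is the pose to reach, as a shift and turn from the pose commanded when the call began, along the tool's axes at that moment; what a row does not reach only later rows make up. The controller multiplies each number of a shift by 0.1 m and each number of a turn by 0.5 rad. A row lasts 1/12 s, in which the tool goes at most 41.7 mm and 7.16 degrees, less where a joint would pass 70% of its speed; a pose out of reach is approached as far as the arm can. A call with a number of a shift or a turn outside -1 to 1 is refused whole. A call with a gripper value outside its range is refused whole. "grip" is the closure, from -1 (fully open) to 1 (shut), so that 0 is half open, set as the call begins (left out, the last holds). The fingers move at their own pace and stop on an object; "force" is the grip in N (left out, the last holds). Time passes only in rows, so rows that repeat a pose let the fingers close. It gives the time, the measured TCP pose, the force, the opening and the grip force at its end, in the units of the state.
- observe(): the state, without advancing time (a new reading comes with each control period).
- camera(name): name is "scene" or "side" or "wrist"; returns a dict with "color" (384x512x3 uint8, red, green, blue), "camera_matrix" (3x3 intrinsics, pixels), "origin" and "orientation" of the camera in the world. Camera axes: x right, y down, z forward; pixel columns grow to the right and rows downward; lengths in m; the calibration is good to about 2 mm. A picture is of the moment at which its call begins. There is no depth.
- job_done(): hands the job in; it is judged then, once.
The state is a dict: "time": time; "qpos": joint angles; "qvel": joint speeds; "joint_efforts": joint torques, N m; "position": TCP position; "eef_rot": TCP orientation; "force": force on the tool from outside, world axes, zero at the start; "moment": the same for the moment, N m; "grip_width": opening from 0.0 (shut) to 1.0 (fully open); "gripper_force": force on a finger pad.
Only numpy, scipy, OpenCV 4.12 (cv2) and the standard library are available. Lean on these libraries where they do the work, as an engineer would, in place of code of your own. Each camera call takes 0.05 s, during which the arm holds its last target. There are 200 camera calls.

TASK

Push the rod of each of the three standing air cylinders down firmly through its stroke, without tipping it over. Stand each cylinder whose rod goes fully home in a pocket of the green tray, and stand any whose rod sticks part-way, left as far in as it will go, in the free half of the red reject bin. Leave everything else where it stands.

Things in the scene. Friction and masses are not known exactly. Their poses are not given: they have to be found in the camera images.
- cyl_a: compact air cylinder standing upright and loose on the table: square grey aluminium body 40 x 40 mm in plan, 80 mm tall, about 0.3 kg (unknown to a third either way); origin at the centre of its underside, z up, x and y square to its side faces. The body stays 80 mm tall; its rod sticks out of the top. The three look alike; any of them may be the one that sticks
- rod_a (a joint): rod of cyl_a, black round head 22 mm across. Value in m: 0 fully out (head top 111 mm above the body's underside), 0.025 fully home (head flat on the body, top 86 mm up); grows as pressed down; starts at 0 to 0.004. No spring, stays where left. Sound: 3 to 7 N moves it all the way home. Faulty: moves so at first, stops dead at about 0.010 (top 101 mm up); a 12 to 20 N push tells
- head_a (a point): centre of the top of the black head of the rod of cyl_a
- cyl_b: compact air cylinder standing upright and loose on the table: square grey aluminium body 40 x 40 mm in plan, 80 mm tall, about 0.3 kg (unknown to a third either way); origin at the centre of its underside, z up, x and y square to its side faces. The body stays 80 mm tall; its rod sticks out of the top. The three look alike; any of them may be the one that sticks
- rod_b (a joint): rod of cyl_b, black round head 22 mm across. Value in m: 0 fully out (head top 111 mm above the body's underside), 0.025 fully home (head flat on the body, top 86 mm up); grows as pressed down; starts at 0 to 0.004. No spring, stays where left. Sound: 3 to 7 N moves it all the way home. Faulty: moves so at first, stops dead at about 0.010 (top 101 mm up); a 12 to 20 N push tells
- head_b (a point): centre of the top of the black head of the rod of cyl_b
- cyl_c: compact air cylinder standing upright and loose on the table: square grey aluminium body 40 x 40 mm in plan, 80 mm tall, about 0.3 kg (unknown to a third either way); origin at the centre of its underside, z up, x and y square to its side faces. The body stays 80 mm tall; its rod sticks out of the top. The three look alike; any of them may be the one that sticks
- rod_c (a joint): rod of cyl_c, black round head 22 mm across. Value in m: 0 fully out (head top 111 mm above the body's underside), 0.025 fully home (head flat on the body, top 86 mm up); grows as pressed down; starts at 0 to 0.004. No spring, stays where left. Sound: 3 to 7 N moves it all the way home. Faulty: moves so at first, stops dead at about 0.010 (top 101 mm up); a 12 to 20 N push tells
- head_c (a point): centre of the top of the black head of the rod of cyl_c
- tray: green plastic pass tray, fixed, 139 x 71 x 30 mm tall, walls, middle divider and floor 5 mm, long side along its x; one divider makes two empty pockets 62 mm (x) by 61 mm (y), one cylinder each; origin at the centre of its underside
- pocket_near (a point): centre of the floor of the tray's pocket on its -x side, 34 mm from the tray's centre, 5 mm above the table; axes as the tray's
- pocket_far (a point): the same for the pocket on the tray's +x side
- bin: red plastic reject bin, fixed, 170 x 90 x 35 mm tall, walls and floor 5 mm, long side along its x; its +x half holds an old scrap cylinder; origin at the centre of its underside
- bin_free (a point): centre of the floor of the free half (-x side) of the bin, 38 mm from the bin's centre, 5 mm above the table; axes as the bin's
- pot: yellow plastic pot, 36 mm across, 66 mm tall, standing loose close beside cyl_a on its +x side (17 mm gap, too narrow for a finger). Leave it alone; origin at the centre of its underside
- jar: amber glass jar, 36 mm across, 75 mm tall, standing loose close beside cyl_b on its +x side (17 mm gap). Leave it alone; origin at the centre of its underside
- valve: blue valve block with a black knob, 34 x 34 x 70 mm tall, standing loose close beside cyl_c on its +x side (17 mm gap or a little more). Leave it alone; origin at the centre of its underside
- oiler: white plastic oil bottle, 48 mm across, 95 mm tall, standing loose in the middle. Leave it alone; origin at the centre of its underside
- spray: blue spray can, 52 mm across, 180 mm tall, standing loose. Leave it alone; origin at the centre of its underside
- wrench: steel wrench 170 mm long lying along its x; origin under its middle. Leave it alone
- scrap: dark scrap cylinder 50 x 36 x 36 mm with a rod stub, lying in the +x half of the reject bin. Leave it alone; origin at the centre of its underside
Not all that is in view belongs to the job. Several things have the shape of the bin; the one meant has the colours described above.

How it is judged:
At the end, for the whole second after the job is handed in: Two cylinders stand in the tray pockets, one each, rods home (over 0.022), within 16 mm of the pocket centre in x and y; the third, its rod at 0.007 to 0.017, stands within 26 mm of bin_free in x and y. All within 8 mm of those floors, upright within 0.1 rad, at rest ((value of joint each of rod_a, rod_b above 0.022 m or value of joint each of rod_b, rod_c above 0.022 m or value of joint each of rod_a, rod_c above 0.022 m) and ((value of joint rod_a above 0.022 m and ((x of cyl_a in the frame of pocket_near between -0.016 and 0.016 m and y of cyl_a in the frame of pocket_near between -0.016 and 0.016 m and z of cyl_a in the frame of pocket_near between -0.008 and 0.008 m) or (x of cyl_a in the frame of pocket_far between -0.016 and 0.016 m and y of cyl_a in the frame of pocket_far between -0.016 and 0.016 m and z of cyl_a in the frame of pocket_far between -0.008 and 0.008 m))) or (value of joint rod_a between 0.007 and 0.017 m and x of cyl_a in the frame of bin_free between -0.026 and 0.026 m and y of cyl_a in the frame of bin_free between -0.026 and 0.026 m and z of cyl_a in the frame of bin_free between -0.008 and 0.008 m)) and ((value of joint rod_b above 0.022 m and ((x of cyl_b in the frame of pocket_near between -0.016 and 0.016 m and y of cyl_b in the frame of pocket_near between -0.016 and 0.016 m and z of cyl_b in the frame of pocket_near between -0.008 and 0.008 m) or (x of cyl_b in the frame of pocket_far between -0.016 and 0.016 m and y of cyl_b in the frame of pocket_far between -0.016 and 0.016 m and z of cyl_b in the frame of pocket_far between -0.008 and 0.008 m))) or (value of joint rod_b between 0.007 and 0.017 m and x of cyl_b in the frame of bin_free between -0.026 and 0.026 m and y of cyl_b in the frame of bin_free between -0.026 and 0.026 m and z of cyl_b in the frame of bin_free between -0.008 and 0.008 m)) and ((value of joint rod_c above 0.022 m and ((x of cyl_c in the frame of pocket_near between -0.016 and 0.016 m and y of cyl_c in the frame of pocket_near between -0.016 and 0.016 m and z of cyl_c in the frame of pocket_near between -0.008 and 0.008 m) or (x of cyl_c in the frame of pocket_far between -0.016 and 0.016 m and y of cyl_c in the frame of pocket_far between -0.016 and 0.016 m and z of cyl_c in the frame of pocket_far between -0.008 and 0.008 m))) or (value of joint rod_c between 0.007 and 0.017 m and x of cyl_c in the frame of bin_free between -0.026 and 0.026 m and y of cyl_c in the frame of bin_free between -0.026 and 0.026 m and z of cyl_c in the frame of bin_free between -0.008 and 0.008 m)) and angle between each of cyl_a, cyl_b, cyl_c's own z axis and vertical below 0.1 rad and linear speed of each of cyl_a, cyl_b, cyl_c below 0.02 m/s); the robot touches nothing.
It fails at once if an air cylinder is tipped over (angle between any of cyl_a, cyl_b, cyl_c's own z axis and vertical above 0.7 rad).
It fails at once if something that does not belong to the job is shifted by more than 25 mm (distance of any of pot, jar, valve, oiler, spray, wrench, scrap from where it was at the start of the episode above 0.025 m).
It also fails if it takes over 72 s, if anything falls off the work surface, if the arm or the gripper's body presses on something with over 40 N, if the wrist force passes 120 N, or if a joint passes its speed limit or range.

## Working session

There is one attempt and no reset: what is moved stays moved. The work goes in short steps, Python scripts to look and compute and a tool call to move; the robot and the scene stay as the last step left them, time stands still between calls to the robot, and variables do not carry over. Pictures are saved under pics/ and viewed, at most 10 in all, crops included, and the job is handed in when it is done.

Besides the shell and the picture viewer there is one more tool, called after "Call:" as name(argument=value, ...), one argument or row to a line, values as JSON. arm_command: Moves the arm, as the interface text tells. Shifts and turns lie within -1 to 1; 1 stands for 0.1 m of shift or 0.5 rad of turn. Its arguments: {"type":"object","properties":{"moves":{"type":"array"},"grip":{"type":"number"},"force":{"type":"number"}},"required":["moves"]}

```bash
mkdir -p pics
python3 - <<'E'
from plant import *
import cv2,pickle,numpy as np
s=observe();print(s['time'],s['position'],s['eef_rot'],s['grip_width'],s['force'])
d={}
for n in("scene","side"):
    c=camera(n);d[n]=c;cv2.imwrite(f"pics/{n}0.png",c["color"][:,:,::-1]);print(n,c["camera_matrix"],c["origin"],c["orientation"])
pickle.dump(d,open("d0.pkl","wb"))
a=cv2.imread("pics/scene0.png")
E
```

```text
0.0 [ 0.27235382 -0.6168422   0.23740388] [[ 9.14804485e-01  4.03896072e-01 -8.46618071e-04]
 [ 4.03896957e-01 -9.14802228e-01  2.03263961e-03]
 [ 4.64870562e-05 -2.20141429e-03 -9.99997576e-01]] 0.9987660931195661 [ 0.15728097 -0.03581696 -0.12244149]
scene [[434.75042727   0.         260.59421242]
 [  0.         434.75042727 190.42602792]
 [  0.           0.           1.        ]] [ 1.4374156  -0.05404174  1.07339773] [[ 6.29087871e-02  7.27182928e-01 -6.83555026e-01]
 [ 9.98019016e-01 -4.63357523e-02  4.25563366e-02]
 [-7.26794875e-04 -6.84878082e-01 -7.28657317e-01]]
side [[496.55740792   0.         253.89727377]
 [  0.         496.55740792 184.85873135]
 [  0.           0.           1.        ]] [-0.10180727  1.13574924  1.17988078] [[-0.89168479 -0.29173214  0.34610778]
 [-0.45264535  0.56921141 -0.68637494]
 [ 0.00322913 -0.76869417 -0.63960836]]
```

View pics/scene0.png

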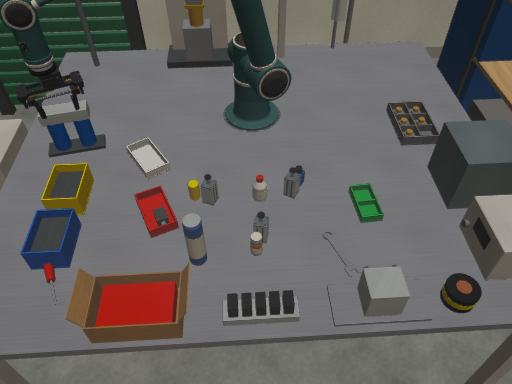

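View pics/side0.png

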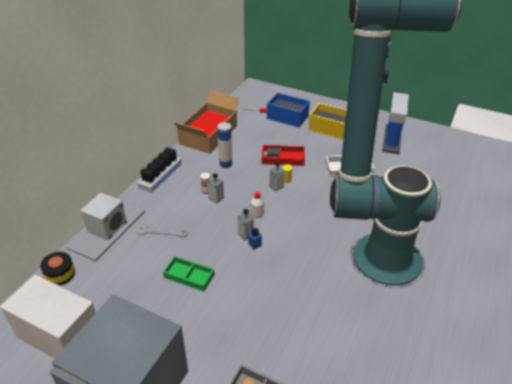

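Scene view: cyl_a (209,190) has the yellow pot to its left. cyl_b (261,227) has the jar in front at (256,243), and cyl_c (291,182) has the blue valve at (299,175). The tray is at (366,203) and the bin at (157,212). Side view: a is at (277,178), b (216,188), c (245,225), tray (189,272) and bin (283,155).

```bash
cat > h.py <<'E'
from plant import *
import cv2,pickle,numpy as np
def ray(c,u,v):
    d=c["orientation"]@np.linalg.inv(c["camera_matrix"])@np.array([u,v,1.]);return c["origin"],d
def onz(c,u,v,z):
    o,d=ray(c,u,v);return o+d*(z-o[2])/d[2]
def proj(c,P):
    p=c["camera_matrix"]@c["orientation"].T@(np.asarray(P,float)-c["origin"]);return p[:2]/p[2]
def tri(c1,p1,c2,p2):
    (o1,d1),(o2,d2)=ray(c1,*p1),ray(c2,*p2)
    t=np.linalg.lstsq(np.c_[d1,-d2],o2-o1,rcond=None)[0]
    a,b=o1+t[0]*d1,o2+t[1]*d2
    return (a+b)/2,np.linalg.norm(a-b)
def save(name,c):cv2.imwrite(f"pics/{name}.png",c["color"][:,:,::-1])
E
python3 - <<'E'
from h import *
d=pickle.load(open("d0.pkl","rb"));S,D=d["scene"],d["side"]
for n,c in d.items():
    h=cv2.cvtColor(c["color"],cv2.COLOR_RGB2HSV)
    for nm,lo,hi in(("tray",(50,120,60),(75,255,255)),("bin",(172,140,80),(180,255,255)),("bin2",(0,160,80),(4,255,255))):
        m=cv2.inRange(h,lo,hi);k,l,st,ce=cv2.connectedComponentsWithStats(m)
        for i in range(1,k):
            if 150<st[i,4]<5000:
                cn=cv2.findContours((l==i).astype('u1'),0,2)[0][0];r=cv2.minAreaRect(cn)
                q=[onz(c,*p,.03)[:2].round(3).tolist() for p in cv2.boxPoints(r)];print(n,nm,st[i],r[0],q)
a=cv2.resize(S["color"][165:255,180:315,::-1],None,fx=5.9,fy=5.9,interpolation=2)
cv2.imwrite("pics/cs.png",a[:600,:800])
a=cv2.resize(D["color"][155:255,190:310,::-1],None,fx=6,fy=6,interpolation=2)
cv2.imwrite("pics/cd.png",a)
E
```

```text
scene tray [350 184  34  38 693] (367.0721130371094, 201.82022094726562) [[0.456, 0.305], [0.428, 0.386], [0.6, 0.383], [0.623, 0.309]]
scene bin2 [135 186  42  46 864] (155.58621215820312, 208.46551513671875) [[0.449, -0.407], [0.405, -0.323], [0.579, -0.258], [0.616, -0.337]]
scene bin2 [  95  281   82   46 3127] (135.0500030517578, 303.3500061035156) [[0.785, -0.474], [0.784, -0.25], [0.906, -0.235], [0.906, -0.444]]
side tray [164 257  49  33 990] (187.94998168945312, 272.6500244140625) [[0.572, 0.403], [0.601, 0.322], [0.448, 0.31], [0.425, 0.39]]
side bin2 [191 110  37  26 488] (209.00003051757812, 120.5000228881836) [[0.94, -0.332], [0.951, -0.537], [0.832, -0.459], [0.83, -0.268]]
side bin2 [262 146  42  19 514] (282.6412048339844, 154.89279174804688) [[0.554, -0.23], [0.602, -0.335], [0.451, -0.398], [0.41, -0.291]]
```

View pics/cs.png

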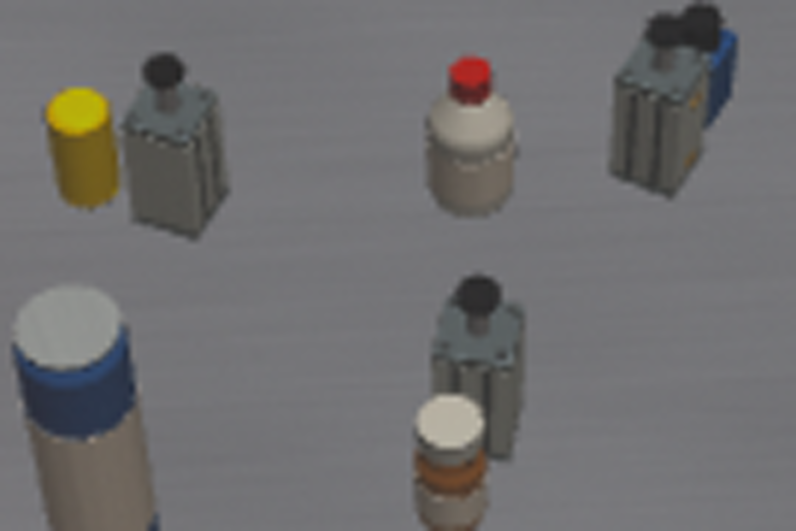

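View pics/cd.png

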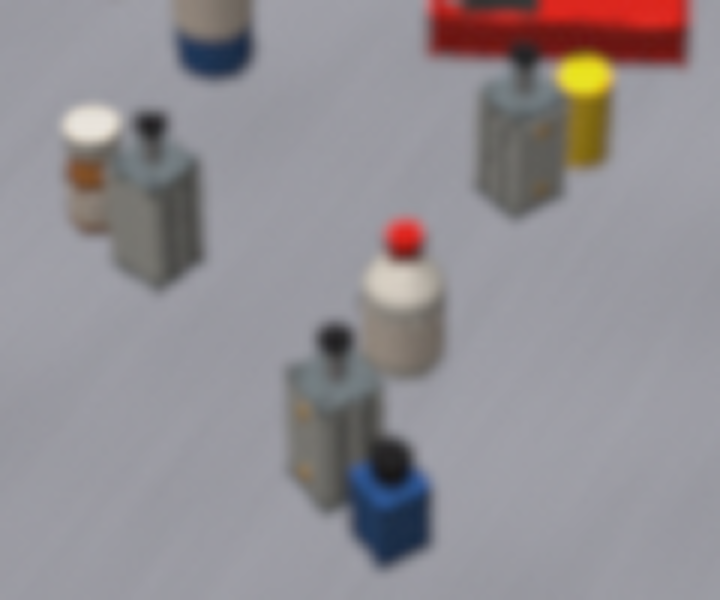

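Crop readings give heads a, b and c, the neighbouring tops, and the approximate rims of both containers. Next I triangulate.

Run:
```python
from h import *
d=pickle.load(open("d0.pkl","rb"));S,D=d["scene"],d["side"]
P={}
for n,s,q in(("a",(163,70),(524,55)),("b",(478,294),(151,124)),("c",(665,30),(334,341)),("pot",(79,112),(585,75)),("jar",(450,418),(91,125)),("valve",(702,25),(392,455)),("oil",(470,75),(405,237))):
    p,e=tri(S,((s[0]+.5)/5.9-.5+180,(s[1]+.5)/5.9-.5+165),D,((q[0]+.5)/6-.5+190,(q[1]+.5)/6-.5+155));P[n]=p;print(n,p.round(4),round(e,4))
for x,y in(("a","pot"),("b","jar"),("c","valve")):
    v=P[y]-P[x];print(x,np.hypot(*v[:2]),np.degrees(np.arctan2(v[1],v[0])))
for n,c in d.items():
    h=cv2.cvtColor(c["color"],cv2.COLOR_RGB2HSV)
    for nm,lo,hi,box,z in(("tray",(50,120,60),(75,255,255),None,.03),("bin",(0,160,80),(4,255,255),1,.035)):
        m=cv2.inRange(h,lo,hi);k,l,st,ce=cv2.connectedComponentsWithStats(m)
        for i in range(1,k):
            if 500<st[i,4]<1200 :
                cn=cv2.findContours((l==i).astype('u1'),0,2)[0][0][:,0]
                w=np.array([onz(c,*p,z)[:2] for p in cn],dtype=np.float32);r=cv2.minAreaRect(w);print(n,nm,r)
    w=(h[...,0]>95)&(h[...,0]<125)
for u,v in((68,325),):print("spray",onz(S,u/5.9+180,v/5.9+165,.18))
c=camera("wrist");save("w0",c);print(c["origin"],c["orientation"].round(3),c["camera_matrix"])
```

```text
a [ 0.4596 -0.1608  0.1056] 0.002
b [ 0.6243 -0.0032  0.1045] 0.0007
c [0.4446 0.1104 0.1041] 0.0023
pot [ 0.4418 -0.2125  0.06  ] 0.001
jar [ 0.6764 -0.0198  0.0733] 0.0018
valve [0.3979 0.1376 0.0629] 0.0014
oil [0.4568 0.0031 0.0892] 0.0009
a 0.05460749409497535 -108.9883253314225
b 0.054697752769134085 -17.625051588716563
c 0.05407808909984781 149.85637676602403
scene tray ((0.5297471284866333, 0.34424829483032227), (0.15842998027801514, 0.07552367448806763), 1.3056004047393799)
scene bin ((0.5184845924377441, -0.3306581974029541), (0.17883743345737457, 0.08805031329393387), 22.846593856811523)
side tray ((0.5104342699050903, 0.355968713760376), (0.14233139157295227, 0.08204717934131622), 5.105931758880615)
side bin ((0.5014228224754333, -0.30725300312042236), (0.15861082077026367, 0.11409392207860947), 22.676420211791992)
spray [ 0.69535217 -0.19135907  0.18      ]
[ 0.3373985  -0.58864856  0.38366326] [[ 0.404 -0.879 -0.251]
 [-0.915 -0.389 -0.111]
 [-0.     0.275 -0.962]] [[345.53389747   0.         258.15294737]
 [  0.         345.53389747 190.5084558 ]
 [  0.           0.           1.        ]]
```

```bash
cat >> h.py <<'E'
from scipy.spatial.transform import Rotation as Ro
def down(yaw):
    c,s=np.cos(np.radians(yaw)),np.sin(np.radians(yaw));return np.array([[c,s,0],[s,-c,0],[0,0,-1.]])
def plan(*T,start=None):
    """T: (x,y,z,toolxyaw_deg); prints one row and a repeat count for every call"""
    if start is None:
        s=observe();p,R=np.array(s["position"]),np.array(s["eef_rot"]);print("t",round(s["time"],2),"at",p.round(4),"yaw",np.degrees(np.arctan2(R[1,0],R[0,0])).round(1))
    else: p,R=np.array(start[:3]),down(start[3])
    for t in T:
        pt,Rt=np.array(t[:3]),down(t[3])
        for n in range(1,12):
            rv=Ro.from_matrix(R.T@Rt).as_rotvec();q,Q=p,R;rows=[];ok=True
            for i in range(n):
                Qn=R@Ro.from_rotvec(rv*(i+1)/n).as_matrix();d=Q.T@((pt-p)/n)
                r=np.r_[d/.1,rv/n/.5];ok&=np.abs(r).max()<=1
                k=max(np.linalg.norm(d)/.0417,np.degrees(np.linalg.norm(rv))/n/7.16)
                rows.append((r.round(3).tolist(),int(np.ceil(k+.2))));q=q+(pt-p)/n;Q=Qn
            if ok:break
        print(t);[print("  ",*r) for r in rows];p,R=pt,Rt
E
python3 -c "
from h import *
plan((.4596,-.1608,.2,71))"
```

```text
t 0.15 at [ 0.2724 -0.617   0.2376] yaw 23.8
(0.4596, -0.1608, 0.2, 71)
   [0.711, -0.683, 0.077, -0.001, -0.0, -0.329] 3
   [0.813, -0.558, 0.076, -0.001, -0.0, -0.329] 3
   [0.894, -0.417, 0.076, -0.001, -0.0, -0.329] 3
   [0.95, -0.265, 0.076, -0.001, -0.0, -0.329] 3
   [0.981, -0.105, 0.075, -0.001, -0.0, -0.329] 3
```

Call:
arm_command(
  moves=[
    [0.71, -0.68, 0.08, 0, 0, -0.33],
    [0.71, -0.68, 0.08, 0, 0, -0.33],
    [0.71, -0.68, 0.08, 0, 0, -0.33],
  ],
  grip=1,
  force=20,
)

```text
time: 0.4
position: [0.3109, -0.5223, 0.2292]
eef_rot: [[0.835, 0.551, -0.0], [0.551, -0.835, 0.005], [0.002, -0.004, -1.0]]
force: [-0.9, -0.6, 0.6]
grip_width: 0.796
gripper_force: 0.0
```

Call:
arm_command(
  moves=[
    [0.81, -0.56, 0.08, 0, 0, -0.33],
    [0.81, -0.56, 0.08, 0, 0, -0.33],
    [0.81, -0.56, 0.08, 0, 0, -0.33],
  ],
)

```text
time: 0.65
position: [0.3479, -0.431, 0.2218]
eef_rot: [[0.733, 0.681, -0.0], [0.681, -0.733, 0.003], [0.002, -0.003, -1.0]]
force: [0.2, 0.1, -1.0]
grip_width: 0.569
gripper_force: 0.0
```

Call:
arm_command(
  moves=[
    [0.89, -0.42, 0.08, 0, 0, -0.33],
    [0.89, -0.42, 0.08, 0, 0, -0.33],
    [0.89, -0.42, 0.08, 0, 0, -0.33],
  ],
)

```text
time: 0.9
position: [0.3846, -0.3403, 0.214]
eef_rot: [[0.611, 0.792, -0.0], [0.792, -0.611, 0.002], [0.002, -0.002, -1.0]]
force: [-0.5, -0.2, -0.0]
grip_width: 0.341
gripper_force: 0.0
```

Call:
arm_command(
  moves=[
    [0.95, -0.27, 0.08, 0, 0, -0.33],
    [0.95, -0.27, 0.08, 0, 0, -0.33],
    [0.95, -0.27, 0.08, 0, 0, -0.33],
  ],
)

```text
time: 1.15
position: [0.4216, -0.249, 0.2062]
eef_rot: [[0.473, 0.881, 0.0], [0.881, -0.473, 0.002], [0.002, -0.001, -1.0]]
force: [0.6, -0.1, 0.7]
grip_width: 0.117
gripper_force: 0.0
```

Call:
arm_command(
  moves=[
    [0.98, -0.1, 0.08, 0, 0, -0.33],
    [0.98, -0.1, 0.08, 0, 0, -0.33],
    [0.98, -0.1, 0.08, 0, 0, -0.33],
    [0.98, -0.1, 0.08, 0, 0, -0.33],
    [0.98, -0.1, 0.08, 0, 0, -0.33],
  ],
)

```text
time: 1.57
position: [0.4589, -0.1612, 0.1987]
eef_rot: [[0.322, 0.947, -0.0], [0.947, -0.322, -0.001], [-0.001, 0.0, -1.0]]
force: [0.0, 0.4, 0.1]
grip_width: 0.006
gripper_force: 0.0
```

```bash
python3 -c "
from h import *
c=camera('wrist');save('wa',c);pickle.dump(c,open('wa.pkl','wb'))
s=observe();print(s['time'],s['position'],s['eef_rot'],s['force'],s['grip_width'])
print(proj(c,(.4596,-.1608,.109)),proj(c,(.4596,-.1608,.08)),proj(c,s['position']))"
```

```text
1.6167 [ 0.45871197 -0.16197512  0.19878642] [[ 3.23633654e-01  9.46182450e-01 -1.72923124e-04]
 [ 9.46182028e-01 -3.23633675e-01 -9.02414856e-04]
 [-9.09812845e-04  1.28435065e-04 -9.99999578e-01]] [ 0.34107914 -0.32466082  0.40858453] 0.006639245343870936
[258.0597725  193.68186742] [258.0642118  183.24974737] [257.0377071  251.83607883]
```

View pics/wa.png

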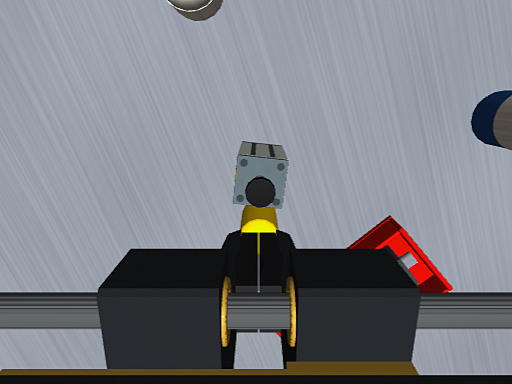

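The wrist view shows the head of a at (260,191), within about 2 mm of the triangulated point. The top face is turned about 5.7° from the tool axes, so I measure that by mask.

```bash
cat >> h.py <<'E'
def cyl(c,guess,yaw,zh=.109):
    """head xy and yaw of the top face near guess, from a wrist picture"""
    g=proj(c,(*guess,.08));h=proj(c,(*guess,zh));im=c["color"].astype(int)
    x,y=int(g[0]),int(g[1]);W=45
    hsv=cv2.cvtColor(c["color"],cv2.COLOR_RGB2HSV)
    dk=(im.max(2)<60).astype('u1');n,l,st,ce=cv2.connectedComponentsWithStats(dk)
    i=min((i for i in range(1,n) if st[i,4]>150),key=lambda i:np.hypot(*(ce[i]-h)))
    print("head px",ce[i].round(1),st[i],"expected",h.round(1));hd=onz(c,*ce[i],zh)
    col=np.median(im[y-18:y-12,x-10:x+10].reshape(-1,3),0);print("colour",col)
    m=(np.abs(im-col).max(2)<14).astype('u1');B=np.zeros_like(m);B[y-W:y+W,x-W:x+W]=1
    m=cv2.morphologyEx(m*B,cv2.MORPH_OPEN,np.ones((3,3),'u1'));n,l,st,ce=cv2.connectedComponentsWithStats(m)
    k=1+np.argmax(st[1:,4]);cn=cv2.findContours((l==k).astype('u1'),0,2)[0];cn=max(cn,key=len)[:,0]
    w=np.array([onz(c,*p,.08)[:2] for p in cn],np.float32);r=cv2.minAreaRect(w)
    print("head",hd.round(4),"top",r,"-> yaw",[((r[2]+a) ) for a in(-90,0,90)],"now",yaw)
    return hd,r
E
python3 -c "
from h import *
c=pickle.load(open('wa.pkl','rb'))
cyl(c,(.4596,-.1608),71)"
```

```text
head px [259.9 191.7] [245 177  30  30 714] expected [258.1 193.7]
colour [107. 125. 132.]
head [ 0.4613 -0.1598  0.109 ] top ((0.46242088079452515, -0.15805578231811523), (0.03434913977980614, 0.03910321742296219), 64.65460968017578) -> yaw [-25.34539031982422, 64.65460968017578, 154.65460968017578] now 71
```

```bash
python3 -c "
from h import *
plan((.4615,-.1595,.115,65),(.4615,-.1595,.095,65))"
```

```text
t 1.62 at [ 0.4587 -0.162   0.1988] yaw 71.1
(0.4615, -0.1595, 0.115, 65)
   [0.033, 0.018, 0.838, 0.0, 0.002, 0.214] 3
(0.4615, -0.1595, 0.095, 65)
   [0.0, 0.0, 0.2, 0.0, 0.0, 0.0] 1
```

Call:
arm_command(
  moves=[
    [0.03, 0.02, 0.84, 0, 0, 0.21],
    [0.03, 0.02, 0.84, 0, 0, 0.21],
    [0.03, 0.02, 0.84, 0, 0, 0.21],
    [0.03, 0.02, 0.84, 0, 0, 0.21],
  ],
)

```text
time: 1.95
position: [0.459, -0.1598, 0.1128]
eef_rot: [[0.423, 0.906, -0.006], [0.906, -0.423, 0.002], [-0.001, -0.006, -1.0]]
force: [-0.2, -0.7, -0.1]
grip_width: 0.004
gripper_force: 0.0
```

Call:
arm_command(
  moves=[
    [0, 0, 0.03, 0, 0, 0],
    [0, 0, 0.06, 0, 0, 0],
    [0, 0, 0.08, 0, 0, 0],
    [0, 0, 0.1, 0, 0, 0],
    [0, 0, 0.12, 0, 0, 0],
    [0, 0, 0.14, 0, 0, 0],
    [0, 0, 0.16, 0, 0, 0],
    [0, 0, 0.16, 0, 0, 0],
  ],
)

```text
time: 2.62
position: [0.462, -0.1595, 0.0989]
eef_rot: [[0.421, 0.907, 0.001], [0.907, -0.421, -0.001], [-0.0, 0.001, -1.0]]
force: [0.5, 0.1, 2.2]
grip_width: 0.003
gripper_force: 0.8
```

Call:
arm_command(
  moves=[
    [0, 0, 0.03, 0, 0, 0],
    [0, 0, 0.06, 0, 0, 0],
    [0, 0, 0.09, 0, 0, 0],
    [0, 0, 0.12, 0, 0, 0],
    [0, 0, 0.12, 0, 0, 0],
  ],
)

```text
time: 3.03
position: [0.4618, -0.1593, 0.0864]
eef_rot: [[0.421, 0.907, 0.0], [0.907, -0.421, 0.0], [0.0, 0.0, -1.0]]
force: [1.4, -0.8, 6.2]
grip_width: -0.001
gripper_force: 3.1
```

Call:
arm_command(
  moves=[
    [0, 0, 0.02, 0, 0, 0],
    [0, 0, 0.03, 0, 0, 0],
    [0, 0, 0.03, 0, 0, 0],
  ],
)

```text
time: 3.28
position: [0.4626, -0.1596, 0.0863]
eef_rot: [[0.421, 0.907, 0.001], [0.907, -0.421, -0.0], [0.0, 0.001, -1.0]]
force: [-5.2, 0.7, 20.7]
grip_width: 0.006
gripper_force: 10.2
```

Call:
arm_command(
  moves=[
    [0, 0, -0.3, 0, 0, 0],
    [0, 0, -0.3, 0, 0, 0],
    [0, 0, -0.3, 0, 0, 0],
    [0, 0, -0.3, 0, 0, 0],
    [0, 0, -0.3, 0, 0, 0],
    [0, 0, -0.3, 0, 0, 0],
    [0, 0, -0.3, 0, 0, 0],
    [0, 0, -0.3, 0, 0, 0],
    [0, 0, -0.3, 0, 0, 0],
    [0, 0, -0.3, 0, 0, 0],
    [0, 0, -0.3, 0, 0, 0],
    [0, 0, -0.3, 0, 0, 0],
  ],
  grip=-1,
)

```text
time: 4.28
position: [0.4615, -0.1593, 0.1137]
eef_rot: [[0.421, 0.907, 0.0], [0.907, -0.421, -0.0], [-0.0, 0.0, -1.0]]
force: [0.0, 0.4, 0.3]
grip_width: 0.891
gripper_force: 0.0
```

```bash
python3 -c "
from h import *
c=camera('wrist');save('wa2',c);s=observe()
cyl(c,(.4615,-.1595),65,.086)
plan((.4620,-.1590,.045,65))"
```

```text
head px [257.1 227.3] [ 238  208   40   40 1229] expected [257.1 227.9]
colour [ 90. 106. 112.]
head [ 0.4616 -0.1592  0.086 ] top ((0.4611968696117401, -0.16001904010772705), (0.039361611008644104, 0.03969716653227806), 64.9151611328125) -> yaw [-25.0848388671875, 64.9151611328125, 154.9151611328125] now 65
t 4.33 at [ 0.4616 -0.1593  0.1138] yaw 65.1
(0.462, -0.159, 0.045, 65)
   [0.005, 0.002, 0.688, 0.0, 0.0, 0.003] 2
```

Call:
arm_command(
  moves=[
    [0, 0, 0.3, 0, 0, 0],
    [0, 0, 0.6, 0, 0, 0],
    [0, 0, 0.69, 0, 0, 0],
    [0, 0, 0.69, 0, 0, 0],
  ],
)

```text
time: 4.67
position: [0.4587, -0.1582, 0.042]
eef_rot: [[0.421, 0.907, -0.006], [0.907, -0.421, 0.002], [-0.0, -0.007, -1.0]]
force: [-1.5, 0.7, -0.8]
grip_width: 0.999
gripper_force: 0.0
```

Call:
arm_command(
  moves=[
    [0, 0, 0, 0, 0, 0],
    [0, 0, 0, 0, 0, 0],
    [0, 0, 0, 0, 0, 0],
    [0, 0, 0, 0, 0, 0],
    [0, 0, 0, 0, 0, 0],
    [0, 0, 0, 0, 0, 0],
    [0, 0, 0, 0, 0, 0],
    [0, 0, 0, 0, 0, 0],
    [0, 0, 0, 0, 0, 0],
    [0, 0, 0, 0, 0, 0],
  ],
  grip=1,
  force=30,
)

```text
time: 5.5
position: [0.4615, -0.1593, 0.045]
eef_rot: [[0.421, 0.907, -0.0], [0.907, -0.421, 0.0], [0.0, -0.0, -1.0]]
force: [-2.1, 0.9, 4.5]
grip_width: 0.449
gripper_force: 30.0
```

```bash
python3 -c "
from h import *
s=observe();print(s['grip_width'],s['gripper_force'],s['force'])
p=s['position']
plan((p[0],p[1],.2,65),(.515,.235,.2,93))"
```

```text
0.448686965352451 29.962158314301632 [-2.06200513  0.90584463  4.47637946]
t 5.5 at [ 0.4615 -0.1593  0.045 ] yaw 65.1
(np.float64(0.461505199156285), np.float64(-0.1592738029730098), 0.2, 65)
   [0.0, -0.0, -0.775, -0.0, -0.0, 0.001] 3
   [0.0, -0.0, -0.775, -0.0, -0.0, 0.001] 3
(0.515, 0.235, 0.2, 93)
   [0.95, -0.295, 0.0, 0.0, 0.0, -0.244] 3
   [0.979, -0.177, 0.0, 0.0, 0.0, -0.244] 3
   [0.993, -0.057, 0.0, 0.0, 0.0, -0.244] 3
   [0.993, 0.065, 0.0, 0.0, 0.0, -0.244] 3
```

Call:
arm_command(
  moves=[
    [0, 0, -0.3, 0, 0, 0],
    [0, 0, -0.6, 0, 0, 0],
    [0, 0, -0.78, 0, 0, 0],
  ],
)

```text
time: 5.75
position: [0.4618, -0.1594, 0.1241]
eef_rot: [[0.421, 0.907, 0.001], [0.907, -0.421, -0.0], [0.0, 0.001, -1.0]]
force: [2.0, 0.0, -3.1]
grip_width: 0.449
gripper_force: 30.0
```

Call:
arm_command(
  moves=[
    [0, 0, -0.4, 0, 0, 0],
    [0, 0, -0.78, 0, 0, 0],
    [0, 0, -0.78, 0, 0, 0],
  ],
)

```text
time: 6.0
position: [0.4659, -0.1611, 0.2083]
eef_rot: [[0.421, 0.907, 0.012], [0.907, -0.421, -0.005], [0.001, 0.013, -1.0]]
force: [2.7, -1.3, -1.5]
grip_width: 0.449
gripper_force: 30.0
```

Call:
arm_command(
  moves=[
    [0.3, -0.1, 0, 0, 0, -0.08],
    [0.65, -0.2, 0, 0, 0, -0.16],
    [0.95, -0.29, 0, 0, 0, -0.24],
  ],
)

```text
time: 6.25
position: [0.4745, -0.0598, 0.1994]
eef_rot: [[0.31, 0.951, -0.001], [0.951, -0.31, 0.001], [0.0, -0.001, -1.0]]
force: [-0.6, 0.5, -4.0]
grip_width: 0.449
gripper_force: 30.0
```

Call:
arm_command(
  moves=[
    [0.33, -0.06, 0, 0, 0, -0.08],
    [0.65, -0.12, 0, 0, 0, -0.16],
    [0.98, -0.18, 0, 0, 0, -0.24],
  ],
)

```text
time: 6.5
position: [0.4874, 0.0392, 0.1989]
eef_rot: [[0.192, 0.981, -0.002], [0.981, -0.192, -0.0], [-0.001, -0.002, -1.0]]
force: [0.1, -0.1, -3.5]
grip_width: 0.449
gripper_force: 30.0
```

Call:
arm_command(
  moves=[
    [0.33, -0.02, 0, 0, 0, -0.08],
    [0.66, -0.04, 0, 0, 0, -0.16],
    [0.99, -0.06, 0, 0, 0, -0.24],
  ],
)

```text
time: 6.75
position: [0.5007, 0.1376, 0.1988]
eef_rot: [[0.073, 0.997, -0.002], [0.997, -0.073, -0.001], [-0.001, -0.002, -1.0]]
force: [0.9, -0.5, -3.8]
grip_width: 0.451
gripper_force: 30.0
```

Call:
arm_command(
  moves=[
    [0.4, 0.02, 0, 0, 0, -0.08],
    [0.7, 0.04, 0, 0, 0, -0.16],
    [0.9, 0.06, 0, 0, 0, -0.24],
    [0.99, 0.06, 0, 0, 0, -0.24],
    [0.99, 0.06, 0, 0, 0, -0.24],
    [0.99, 0.06, 0, 0, 0, -0.24],
  ],
)

```text
time: 7.25
position: [0.5143, 0.2337, 0.1992]
eef_rot: [[-0.045, 0.999, -0.002], [0.999, 0.045, -0.002], [-0.002, -0.002, -1.0]]
force: [-0.1, -0.6, -3.0]
grip_width: 0.452
gripper_force: 30.0
```

```bash
python3 -c "
from h import *
c=camera('wrist');save('wt',c);pickle.dump(c,open('wt.pkl','wb'));s=observe();print(s['time'],s['position'],s['grip_width'],s['force'])
h=cv2.cvtColor(c['color'],cv2.COLOR_RGB2HSV);m=cv2.inRange(h,(50,100,40),(75,255,255))
n,l,st,ce=cv2.connectedComponentsWithStats(m);k=1+np.argmax(st[1:,4]);print(st[k])
cn=max(cv2.findContours((l==k).astype('u1'),0,2)[0],key=len)
w=np.array([onz(c,*p,.03)[:2] for p in cn[:,0]],np.float32);print(cv2.minAreaRect(w))
print(cv2.approxPolyDP(cv2.convexHull(cn),4,True)[:,0].tolist())
"
```

```text
7.3 [0.51450425 0.23315613 0.19954884] 0.4493301607051901 [ 0.44526169 -0.29160349 -4.0551605 ]
[  184     0   169    89 13579]
((0.5185472965240479, 0.34364888072013855), (0.13845860958099365, 0.06943545490503311), 4.326025485992432)
[[352, 0], [348, 82], [191, 86], [184, 0]]
```

View pics/wt.png

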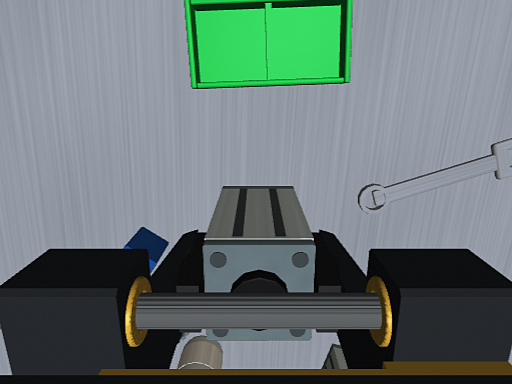

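```bash
python3 -c "
from h import *
plan((.5524,.347,.2,184.3),(.5524,.347,.051,184.3))"
```

```text
t 7.3 at [0.5145 0.2332 0.1995] yaw 92.5
(0.5524, 0.347, 0.2, 184.3)
   [0.28, 0.107, -0.002, -0.001, -0.0, -0.801] 4
   [0.216, 0.208, -0.002, -0.001, -0.0, -0.801] 4
   [0.118, 0.276, -0.002, -0.001, -0.0, -0.801] 4
   [0.001, 0.3, -0.001, -0.001, -0.0, -0.801] 4
(0.5524, 0.347, 0.051, 184.3)
   [0.0, 0.0, 0.745, 0.0, 0.0, 0.0] 2
   [0.0, 0.0, 0.745, 0.0, 0.0, 0.0] 2
```

Call:
arm_command(
  moves=[
    [0.07, 0.03, 0, 0, 0, -0.2],
    [0.14, 0.05, 0, 0, 0, -0.4],
    [0.21, 0.08, 0, 0, 0, -0.6],
    [0.28, 0.11, 0, 0, 0, -0.8],
  ],
)

```text
time: 7.63
position: [0.525, 0.2611, 0.2005]
eef_rot: [[-0.432, 0.902, -0.0], [0.902, 0.432, -0.001], [-0.0, -0.001, -1.0]]
force: [-0.0, -0.4, -3.2]
grip_width: 0.449
gripper_force: 30.0
```

Call:
arm_command(
  moves=[
    [0.05, 0.05, 0, 0, 0, -0.2],
    [0.1, 0.1, 0, 0, 0, -0.4],
    [0.16, 0.15, 0, 0, 0, -0.6],
    [0.22, 0.21, 0, 0, 0, -0.8],
  ],
)

```text
time: 7.97
position: [0.5345, 0.2898, 0.2004]
eef_rot: [[-0.749, 0.662, -0.001], [0.662, 0.749, -0.001], [-0.0, -0.001, -1.0]]
force: [0.2, 0.0, -3.3]
grip_width: 0.45
gripper_force: 30.0
```

Call:
arm_command(
  moves=[
    [0.03, 0.07, 0, 0, 0, -0.2],
    [0.06, 0.14, 0, 0, 0, -0.4],
    [0.09, 0.21, 0, 0, 0, -0.6],
    [0.12, 0.28, 0, 0, 0, -0.8],
  ],
)

```text
time: 8.3
position: [0.5443, 0.3188, 0.2004]
eef_rot: [[-0.948, 0.318, -0.0], [0.318, 0.948, -0.001], [0.0, -0.001, -1.0]]
force: [-0.0, 0.1, -2.9]
grip_width: 0.45
gripper_force: 30.0
```

Call:
arm_command(
  moves=[
    [0, 0.08, 0, 0, 0, -0.2],
    [0, 0.15, 0, 0, 0, -0.4],
    [0, 0.23, 0, 0, 0, -0.6],
    [0, 0.3, 0, 0, 0, -0.8],
    [0, 0.3, 0, 0, 0, -0.8],
    [0, 0.3, 0, 0, 0, -0.8],
  ],
)

```text
time: 8.8
position: [0.5538, 0.3475, 0.2004]
eef_rot: [[-0.998, -0.07, -0.001], [-0.07, 0.998, -0.001], [0.001, -0.001, -1.0]]
force: [-1.0, 0.3, -4.0]
grip_width: 0.453
gripper_force: 30.0
```

```bash
python3 -c "
from h import *
c=camera('wrist');save('wt2',c)
h=cv2.cvtColor(c['color'],cv2.COLOR_RGB2HSV);m=cv2.inRange(h,(50,100,40),(75,255,255))
n,l,st,ce=cv2.connectedComponentsWithStats(m);k=1+np.argmax(st[1:,4]);print(st[k])
cn=max(cv2.findContours((l==k).astype('u1'),0,2)[0],key=len)
w=np.array([onz(c,*p,.03)[:2] for p in cn[:,0]],np.float32);print(cv2.minAreaRect(w))
plan((.5524,.347,.12,184.3),(.5524,.347,.051,184.3))"
```

```text
[  217    50    83   145 10284]
((0.5134150385856628, 0.34452900290489197), (0.12849263846874237, 0.07043010741472244), 4.6670074462890625)
t 8.85 at [0.5537 0.3475 0.2005] yaw -176.0
(0.5524, 0.347, 0.12, 184.3)
   [0.012, -0.004, 0.805, -0.002, -0.001, -0.01] 3
(0.5524, 0.347, 0.051, 184.3)
   [0.0, 0.0, 0.69, 0.0, 0.0, 0.0] 2
```

Call:
arm_command(
  moves=[
    [0.01, 0, 0.4, 0, 0, 0],
    [0.01, 0, 0.8, 0, 0, 0],
    [0.01, 0, 0.8, 0, 0, 0],
  ],
)

```text
time: 9.1
position: [0.5471, 0.3446, 0.112]
eef_rot: [[-0.997, -0.071, -0.013], [-0.071, 0.997, -0.008], [0.014, -0.007, -1.0]]
force: [-2.1, -1.4, -7.1]
grip_width: 0.45
gripper_force: 30.0
```

Call:
arm_command(
  moves=[
    [0, 0, 0.25, 0, 0, 0],
    [0, 0, 0.45, 0, 0, 0],
    [0, 0, 0.6, 0, 0, 0],
    [0, 0, 0.65, 0, 0, 0],
    [0, 0, 0.68, 0, 0, 0],
    [0, 0, 0.69, 0, 0, 0],
    [0, 0, 0.69, 0, 0, 0],
  ],
)

```text
time: 9.68
position: [0.5536, 0.3493, 0.0533]
eef_rot: [[-0.997, -0.074, 0.002], [-0.074, 0.997, 0.001], [-0.002, 0.001, -1.0]]
force: [-0.6, -0.6, -3.2]
grip_width: 0.448
gripper_force: 30.0
```

Call:
arm_command(
  moves=[
    [0.01, -0.01, 0.02, 0, 0, 0],
    [0.01, -0.02, 0.03, 0, 0, 0],
    [0.01, -0.02, 0.03, 0, 0, 0],
  ],
)

```text
time: 9.93
position: [0.5526, 0.3473, 0.05]
eef_rot: [[-0.997, -0.074, 0.002], [-0.074, 0.997, 0.001], [-0.002, 0.001, -1.0]]
force: [-0.6, -0.0, -0.6]
grip_width: 0.449
gripper_force: 30.0
```

Call:
arm_command(
  moves=[
    [0, 0, 0, 0, 0, 0],
    [0, 0, 0, 0, 0, 0],
    [0, 0, 0, 0, 0, 0],
    [0, 0, 0, 0, 0, 0],
    [0, 0, 0, 0, 0, 0],
    [0, 0, 0, 0, 0, 0],
  ],
  grip=-1,
)

```text
time: 10.43
position: [0.5518, 0.347, 0.0487]
eef_rot: [[-0.997, -0.074, 0.0], [-0.074, 0.997, 0.0], [-0.0, 0.0, -1.0]]
force: [0.5, 0.2, 1.3]
grip_width: 0.878
gripper_force: 0.0
```

Call:
arm_command(
  moves=[
    [0, 0, -0.3, 0, 0, 0],
    [0, 0, -0.6, 0, 0, 0],
    [0, 0, -0.95, 0, 0, 0],
    [0, 0, -0.95, 0, 0, 0],
  ],
)

```text
time: 10.77
position: [0.5561, 0.3494, 0.1521]
eef_rot: [[-0.997, -0.074, 0.011], [-0.074, 0.997, 0.006], [-0.011, 0.006, -1.0]]
force: [0.5, -0.6, 2.3]
grip_width: 1.001
gripper_force: 0.0
```

```bash
python3 -c "
from h import *
c=camera('wrist');save('wt3',c)
cyl(c,(.5524,.347),184,.091)
# next: over cyl c
plan((.5,.24,.2,150),(.4446,.1104,.2,150))"
```

```text
head px [254.1 201.4] [238 185  34  34 905] expected [254.6 200.3]
colour [ 93. 108. 114.]
head [0.5531 0.3467 0.091 ] top ((0.5555406212806702, 0.34703829884529114), (0.038913294672966, 0.039940185844898224), 4.203723907470703) -> yaw [-85.7962760925293, 4.203723907470703, 94.2037239074707] now 184
t 10.82 at [0.555  0.3488 0.1492] yaw -175.7
(0.5, 0.24, 0.2, 150)
   [0.312, -0.521, -0.259, 0.007, 0.007, 0.598] 3
   [0.146, -0.591, -0.256, 0.007, 0.007, 0.598] 3
(0.4446, 0.1104, 0.2, 150)
   [-0.084, -0.7, 0.0, 0.0, 0.0, 0.0] 2
   [-0.084, -0.7, 0.0, 0.0, 0.0, 0.0] 2
```

Call:
arm_command(
  moves=[
    [0.1, -0.18, -0.1, 0, 0, 0.2],
    [0.2, -0.35, -0.18, 0, 0, 0.4],
    [0.31, -0.52, -0.26, 0.01, 0.01, 0.6],
  ],
  grip=1,
  force=20,
)

```text
time: 11.07
position: [0.5234, 0.2918, 0.1683]
eef_rot: [[-0.974, 0.228, -0.008], [0.228, 0.974, -0.006], [0.006, -0.008, -1.0]]
force: [-0.1, 0.2, 0.9]
grip_width: 0.797
gripper_force: 0.0
```

Call:
arm_command(
  moves=[
    [0.05, -0.2, -0.09, 0, 0, 0.2],
    [0.1, -0.4, -0.18, 0, 0, 0.4],
    [0.15, -0.59, -0.26, 0, 0, 0.6],
  ],
)

```text
time: 11.32
position: [0.4957, 0.2376, 0.1949]
eef_rot: [[-0.862, 0.506, -0.008], [0.506, 0.862, -0.006], [0.004, -0.009, -1.0]]
force: [-0.6, -0.0, 0.2]
grip_width: 0.569
gripper_force: 0.0
```

Call:
arm_command(
  moves=[
    [-0.04, -0.35, 0, 0, 0, 0],
    [-0.08, -0.7, 0, 0, 0, 0],
  ],
)

```text
time: 11.48
position: [0.468, 0.1735, 0.1958]
eef_rot: [[-0.865, 0.501, -0.006], [0.501, 0.865, -0.005], [0.003, -0.007, -1.0]]
force: [-0.5, -1.0, -0.2]
grip_width: 0.417
gripper_force: 0.0
```

Call:
arm_command(
  moves=[
    [-0.04, -0.35, 0, 0, 0, 0],
    [-0.08, -0.6, 0, 0, 0, 0],
    [-0.08, -0.7, 0, 0, 0, 0],
    [-0.08, -0.7, 0, 0, 0, 0],
    [-0.08, -0.7, 0, 0, 0, 0],
  ],
)

```text
time: 11.9
position: [0.4406, 0.1098, 0.1966]
eef_rot: [[-0.864, 0.503, -0.006], [0.503, 0.864, -0.004], [0.003, -0.006, -1.0]]
force: [0.8, 0.2, -0.6]
grip_width: 0.041
gripper_force: 0.0
```

```bash
python3 -c "
from h import *
c=camera('wrist');save('wc',c)
hd,r=cyl(c,(.4446,.1104),150)
plan((hd[0],hd[1],.115,150))"
```

```text
head px [263.5 200.2] [249 184  30  32 726] expected [262.5 199.6]
colour [111. 129. 136.]
head [0.4453 0.1108 0.109 ] top ((0.44596177339553833, 0.11076629161834717), (0.03971221297979355, 0.038352686911821365), 56.68809127807617) -> yaw [-33.31190872192383, 56.68809127807617, 146.68809127807617] now 150
t 11.95 at [0.441  0.1103 0.1968] yaw 149.9
(np.float64(0.4453166864250092), np.float64(0.1107907848500321), 0.115, 150)
   [-0.037, 0.031, 0.817, -0.012, -0.005, -0.005] 3
```

View pics/wc.png

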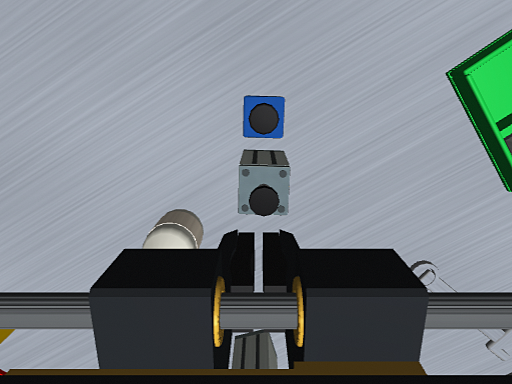

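The wrist view shows the head of c at (263,200) on a face nearly square to the tool. The valve is above it at (264,117), and the oiler at (175,232) is clear of the fingers.

Call:
arm_command(
  moves=[
    [-0.04, 0.03, 0.4, -0.01, 0, 0.07],
    [-0.04, 0.03, 0.7, -0.01, 0, 0.07],
    [-0.04, 0.03, 0.82, -0.01, 0, 0.07],
    [-0.04, 0.03, 0.82, -0.01, 0, 0.07],
    [-0.04, 0.03, 0.82, -0.01, 0, 0.07],
  ],
)

```text
time: 12.37
position: [0.4451, 0.1108, 0.1143]
eef_rot: [[-0.848, 0.531, -0.005], [0.531, 0.848, -0.0], [0.004, -0.003, -1.0]]
force: [-0.4, 0.6, -0.4]
grip_width: 0.007
gripper_force: 0.0
```

Call:
arm_command(
  moves=[
    [0, 0, 0.03, 0, 0, 0],
    [0, 0, 0.06, 0, 0, 0],
    [0, 0, 0.08, 0, 0, 0],
    [0, 0, 0.1, 0, 0, 0],
    [0, 0, 0.12, 0, 0, 0],
    [0, 0, 0.14, 0, 0, 0],
    [0, 0, 0.16, 0, 0, 0],
    [0, 0, 0.16, 0, 0, 0],
  ],
)

```text
time: 13.03
position: [0.4456, 0.1098, 0.0991]
eef_rot: [[-0.847, 0.532, -0.002], [0.532, 0.847, -0.0], [0.001, -0.001, -1.0]]
force: [1.2, 1.2, 3.8]
grip_width: 0.005
gripper_force: 1.7
```

Call:
arm_command(
  moves=[
    [0, 0, 0.02, 0, 0, 0],
    [0, 0, 0.04, 0, 0, 0],
    [0, 0, 0.06, 0, 0, 0],
    [0, 0, 0.06, 0, 0, 0],
  ],
)

```text
time: 13.37
position: [0.445, 0.1097, 0.0926]
eef_rot: [[-0.847, 0.532, -0.003], [0.532, 0.847, -0.0], [0.002, -0.002, -1.0]]
force: [2.1, -0.2, 2.5]
grip_width: 0.005
gripper_force: 1.6
```

Sound as well, so I press it home.

Call:
arm_command(
  moves=[
    [0, 0, 0.02, 0, 0, 0],
    [0, 0, 0.04, 0, 0, 0],
    [0, 0, 0.06, 0, 0, 0],
    [0, 0, 0.06, 0, 0, 0],
  ],
)

```text
time: 13.7
position: [0.4452, 0.1098, 0.0867]
eef_rot: [[-0.847, 0.532, -0.003], [0.532, 0.847, -0.0], [0.002, -0.002, -1.0]]
force: [2.0, 0.3, 4.2]
grip_width: 0.006
gripper_force: 1.9
```

Call:
arm_command(
  moves=[
    [0, 0, 0.02, 0, 0, 0],
    [0, 0, 0.03, 0, 0, 0],
    [0, 0, 0.03, 0, 0, 0],
  ],
)

```text
time: 13.95
position: [0.4467, 0.1104, 0.0863]
eef_rot: [[-0.847, 0.532, -0.0], [0.532, 0.847, 0.001], [0.001, 0.001, -1.0]]
force: [-1.0, 1.3, 16.6]
grip_width: 0.008
gripper_force: 8.3
```

Call:
arm_command(
  moves=[
    [0, 0, -0.3, 0, 0, 0],
    [0, 0, -0.3, 0, 0, 0],
    [0, 0, -0.3, 0, 0, 0],
    [0, 0, -0.3, 0, 0, 0],
    [0, 0, -0.3, 0, 0, 0],
    [0, 0, -0.3, 0, 0, 0],
    [0, 0, -0.3, 0, 0, 0],
    [0, 0, -0.3, 0, 0, 0],
    [0, 0, -0.3, 0, 0, 0],
    [0, 0, -0.3, 0, 0, 0],
    [0, 0, -0.3, 0, 0, 0],
    [0, 0, -0.3, 0, 0, 0],
  ],
  grip=-1,
)

```text
time: 14.95
position: [0.4452, 0.1099, 0.114]
eef_rot: [[-0.847, 0.532, -0.003], [0.532, 0.847, -0.0], [0.002, -0.002, -1.0]]
force: [-0.6, -0.2, -0.0]
grip_width: 0.89
gripper_force: 0.0
```

```bash
python3 -c "
from h import *
c=camera('wrist');save('wc2',c)
hd,r=cyl(c,(.445,.1105),148,.086)
plan((hd[0],hd[1],.045,r[2]+90))"
```

```text
head px [260.  225.9] [ 241  206   39   40 1218] expected [258.9 225.8]
colour [ 97. 113. 119.]
head [0.4454 0.111  0.086 ] top ((0.4461916387081146, 0.11063151806592941), (0.040081046521663666, 0.03865500167012215), 58.00613784790039) -> yaw [-31.99386215209961, 58.00613784790039, 148.0061378479004] now 148
t 15.0 at [0.4452 0.1098 0.114 ] yaw 147.9
(np.float64(0.44536936146757267), np.float64(0.11097113123437596), 0.045, 148.0061378479004)
   [0.003, 0.012, 0.69, -0.003, -0.004, -0.005] 2
```

Call:
arm_command(
  moves=[
    [0, 0.01, 0.3, 0, 0, 0],
    [0, 0.01, 0.55, 0, 0, 0],
    [0, 0.01, 0.69, 0, 0, 0],
    [0, 0.01, 0.69, 0, 0, 0],
  ],
)

```text
time: 15.33
position: [0.4424, 0.1101, 0.0418]
eef_rot: [[-0.847, 0.532, -0.009], [0.532, 0.847, -0.002], [0.007, -0.006, -1.0]]
force: [-1.0, 0.2, -0.6]
grip_width: 1.004
gripper_force: 0.0
```

Call:
arm_command(
  moves=[
    [0, 0, 0, 0, 0, 0],
    [0, 0, 0, 0, 0, 0],
    [0, 0, 0, 0, 0, 0],
    [0, 0, 0, 0, 0, 0],
    [0, 0, 0, 0, 0, 0],
    [0, 0, 0, 0, 0, 0],
    [0, 0, 0, 0, 0, 0],
    [0, 0, 0, 0, 0, 0],
    [0, 0, 0, 0, 0, 0],
    [0, 0, 0, 0, 0, 0],
  ],
  grip=1,
  force=30,
)

```text
time: 16.17
position: [0.4457, 0.1107, 0.0453]
eef_rot: [[-0.847, 0.532, -0.002], [0.532, 0.847, -0.0], [0.002, -0.001, -1.0]]
force: [-0.4, 0.4, 3.1]
grip_width: 0.448
gripper_force: 30.0
```

```bash
python3 -c "
from h import *
s=observe();p=s['position'];print(s['grip_width'],s['gripper_force'])
plan((p[0],p[1],.2,148),(.4846,.342,.2,184.3),(.4846,.342,.051,184.3))"
```

```text
0.4481174386649786 29.991981186904013
t 16.17 at [0.4457 0.1107 0.0453] yaw 147.9
(np.float64(0.4457230908715363), np.float64(0.11069218556301687), 0.2, 148)
   [0.001, -0.001, -0.773, -0.001, -0.002, -0.002] 3
   [0.001, -0.001, -0.773, -0.001, -0.002, -0.002] 3
(0.4846, 0.342, 0.2, 184.3)
   [0.299, 0.723, 0.0, 0.0, 0.0, -0.422] 3
   [0.141, 0.769, 0.0, 0.0, 0.0, -0.422] 3
   [-0.024, 0.781, 0.0, 0.0, 0.0, -0.422] 3
(0.4846, 0.342, 0.051, 184.3)
   [0.0, 0.0, 0.745, 0.0, 0.0, 0.0] 2
   [0.0, 0.0, 0.745, 0.0, 0.0, 0.0] 2
```

Call:
arm_command(
  moves=[
    [0, 0, -0.25, 0, 0, 0],
    [0, 0, -0.55, 0, 0, 0],
    [0, 0, -0.78, 0, 0, 0],
  ],
)

```text
time: 16.42
position: [0.4447, 0.1105, 0.1231]
eef_rot: [[-0.847, 0.532, -0.005], [0.532, 0.847, -0.001], [0.004, -0.003, -1.0]]
force: [1.1, -0.0, -3.3]
grip_width: 0.446
gripper_force: 30.0
```

Call:
arm_command(
  moves=[
    [0, 0, -0.4, 0, 0, 0],
    [0, 0, -0.77, 0, 0, 0],
    [0, 0, -0.77, 0, 0, 0],
  ],
)

```text
time: 16.67
position: [0.4503, 0.1116, 0.2073]
eef_rot: [[-0.847, 0.532, 0.009], [0.532, 0.847, 0.002], [-0.007, 0.007, -1.0]]
force: [0.9, 0.1, -2.3]
grip_width: 0.449
gripper_force: 30.0
```

Call:
arm_command(
  moves=[
    [0.1, 0.24, 0, 0, 0, -0.14],
    [0.2, 0.48, 0, 0, 0, -0.28],
    [0.3, 0.72, 0, 0, 0, -0.42],
  ],
)

```text
time: 16.92
position: [0.4579, 0.1879, 0.1983]
eef_rot: [[-0.94, 0.342, -0.005], [0.342, 0.94, -0.001], [0.004, -0.003, -1.0]]
force: [0.9, -0.1, -4.0]
grip_width: 0.448
gripper_force: 30.0
```

Call:
arm_command(
  moves=[
    [0.05, 0.26, 0, 0, 0, -0.14],
    [0.1, 0.51, 0, 0, 0, -0.28],
    [0.14, 0.77, 0, 0, 0, -0.42],
  ],
)

```text
time: 17.17
position: [0.4707, 0.2653, 0.1973]
eef_rot: [[-0.991, 0.137, -0.006], [0.137, 0.991, -0.002], [0.006, -0.003, -1.0]]
force: [0.6, 0.2, -4.4]
grip_width: 0.45
gripper_force: 30.0
```

Call:
arm_command(
  moves=[
    [-0.01, 0.26, 0, 0, 0, -0.14],
    [-0.02, 0.52, 0, 0, 0, -0.28],
    [-0.02, 0.7, 0, 0, 0, -0.42],
    [-0.02, 0.78, 0, 0, 0, -0.42],
    [-0.02, 0.78, 0, 0, 0, -0.42],
    [-0.02, 0.78, 0, 0, 0, -0.42],
  ],
)

```text
time: 17.67
position: [0.4841, 0.3409, 0.1981]
eef_rot: [[-0.998, -0.068, -0.005], [-0.068, 0.998, -0.003], [0.005, -0.002, -1.0]]
force: [0.1, 0.6, -4.0]
grip_width: 0.447
gripper_force: 30.0
```

```bash
python3 -c "
from h import *
plan((.4846,.342,.12,184.3),(.4846,.342,.051,184.3));print(observe()['grip_width'])"
```

```text
t 17.67 at [0.4841 0.3409 0.1981] yaw -176.1
(0.4846, 0.342, 0.12, 184.3)
   [-0.01, 0.013, 0.781, -0.004, -0.011, -0.014] 3
(0.4846, 0.342, 0.051, 184.3)
   [0.0, 0.0, 0.69, 0.0, 0.0, 0.0] 2
0.44703487705116884
```

Call:
arm_command(
  moves=[
    [0, 0.01, 0.35, 0, -0.01, 0],
    [0, 0.01, 0.65, 0, -0.01, 0],
    [0, 0.01, 0.78, 0, -0.01, 0],
  ],
)

```text
time: 17.92
position: [0.482, 0.3395, 0.1175]
eef_rot: [[-0.998, -0.067, -0.004], [-0.067, 0.998, -0.004], [0.004, -0.004, -1.0]]
force: [-1.3, -1.1, -3.8]
grip_width: 0.45
gripper_force: 30.0
```

Call:
arm_command(
  moves=[
    [0, 0, 0.2, 0, 0, 0],
    [0, 0, 0.4, 0, 0, 0],
    [0, 0, 0.55, 0, 0, 0],
    [0, 0, 0.65, 0, 0, 0],
    [0, 0, 0.68, 0, 0, 0],
    [0, 0, 0.7, 0, 0, 0],
    [0, 0, 0.7, 0, 0, 0],
    [0, 0, 0.7, 0, 0, 0],
  ],
)

```text
time: 18.58
position: [0.4858, 0.3431, 0.053]
eef_rot: [[-0.998, -0.069, 0.004], [-0.069, 0.998, 0.001], [-0.004, 0.001, -1.0]]
force: [0.4, 0.3, -3.6]
grip_width: 0.449
gripper_force: 30.0
```

Call:
arm_command(
  moves=[
    [0, -0.01, 0.02, 0, 0, 0],
    [0, -0.01, 0.03, 0, 0, 0],
    [0, -0.01, 0.03, 0, 0, 0],
  ],
)

```text
time: 18.83
position: [0.4861, 0.3422, 0.0504]
eef_rot: [[-0.998, -0.069, 0.004], [-0.069, 0.998, 0.001], [-0.005, 0.001, -1.0]]
force: [0.1, -1.0, 1.9]
grip_width: 0.452
gripper_force: 30.0
```

Call:
arm_command(
  moves=[
    [0, 0, 0, 0, 0, 0],
    [0, 0, 0, 0, 0, 0],
    [0, 0, 0, 0, 0, 0],
    [0, 0, 0, 0, 0, 0],
    [0, 0, 0, 0, 0, 0],
    [0, 0, 0, 0, 0, 0],
  ],
  grip=-1,
)

```text
time: 19.33
position: [0.4849, 0.3417, 0.0487]
eef_rot: [[-0.998, -0.069, 0.002], [-0.069, 0.998, -0.0], [-0.002, -0.0, -1.0]]
force: [-0.5, -0.2, -0.5]
grip_width: 0.88
gripper_force: 0.0
```

Call:
arm_command(
  moves=[
    [0, 0, -0.3, 0, 0, 0],
    [0, 0, -0.6, 0, 0, 0],
    [0, 0, -0.95, 0, 0, 0],
    [0, 0, -0.95, 0, 0, 0],
  ],
)

```text
time: 19.67
position: [0.4889, 0.3444, 0.1516]
eef_rot: [[-0.998, -0.069, 0.012], [-0.069, 0.998, 0.007], [-0.013, 0.006, -1.0]]
force: [1.6, -0.5, 1.1]
grip_width: 1.002
gripper_force: 0.0
```

```bash
python3 -c "
from h import *
c=camera('wrist');save('wt4',c)
cyl(c,(.4846,.342),184,.091)
plan((.57,.22,.2,162.4),(.6243,-.0032,.2,162.4))"
```

```text
head px [254.4 201.5] [238 185  34  34 901] expected [254.7 199.6]
colour [ 97. 113. 119.]
head [0.4859 0.3419 0.091 ] top ((0.4880041778087616, 0.3422711491584778), (0.03949088975787163, 0.040035247802734375), 4.224156379699707) -> yaw [-85.7758436203003, 4.224156379699707, 94.2241563796997] now 184
t 19.72 at [0.4878 0.3437 0.1488] yaw -176.0
(0.57, 0.22, 0.2, 162.4)
   [-0.37, -0.644, -0.255, 0.006, 0.009, 0.376] 3
   [-0.483, -0.564, -0.255, 0.006, 0.009, 0.376] 3
(0.6243, -0.0032, 0.2, 162.4)
   [-0.596, -0.982, 0.0, 0.0, 0.0, 0.0] 3
   [-0.596, -0.982, 0.0, 0.0, 0.0, 0.0] 3
```

Call:
arm_command(
  moves=[
    [-0.12, -0.2, -0.1, 0, 0, 0.13],
    [-0.25, -0.43, -0.18, 0, 0, 0.26],
    [-0.37, -0.64, -0.26, 0.01, 0.01, 0.38],
  ],
  grip=1,
  force=20,
)

```text
time: 19.97
position: [0.5253, 0.2794, 0.1687]
eef_rot: [[-0.992, 0.122, -0.005], [0.122, 0.992, -0.006], [0.004, -0.007, -1.0]]
force: [-0.9, 0.5, -0.2]
grip_width: 0.795
gripper_force: 0.0
```

Call:
arm_command(
  moves=[
    [-0.16, -0.19, -0.09, 0, 0, 0.13],
    [-0.32, -0.38, -0.18, 0, 0, 0.26],
    [-0.48, -0.56, -0.26, 0, 0, 0.38],
  ],
)

```text
time: 20.22
position: [0.5668, 0.2178, 0.1949]
eef_rot: [[-0.951, 0.309, -0.005], [0.309, 0.951, -0.006], [0.003, -0.007, -1.0]]
force: [-0.1, 0.0, 0.1]
grip_width: 0.571
gripper_force: 0.0
```

Call:
arm_command(
  moves=[
    [-0.2, -0.33, 0, 0, 0, 0],
    [-0.4, -0.66, 0, 0, 0, 0],
    [-0.6, -0.98, 0, 0, 0, 0],
  ],
)

```text
time: 20.47
position: [0.5937, 0.106, 0.1951]
eef_rot: [[-0.952, 0.305, -0.005], [0.305, 0.952, -0.005], [0.003, -0.006, -1.0]]
force: [1.1, 0.8, -0.4]
grip_width: 0.339
gripper_force: 0.0
```

Call:
arm_command(
  moves=[
    [-0.2, -0.33, 0, 0, 0, 0],
    [-0.4, -0.66, 0, 0, 0, 0],
    [-0.6, -0.9, 0, 0, 0, 0],
    [-0.6, -0.98, 0, 0, 0, 0],
    [-0.6, -0.98, 0, 0, 0, 0],
    [-0.6, -0.98, 0, 0, 0, 0],
  ],
)

```text
time: 20.97
position: [0.6204, -0.0041, 0.1956]
eef_rot: [[-0.952, 0.307, -0.005], [0.307, 0.952, -0.004], [0.004, -0.005, -1.0]]
force: [0.2, 0.6, 0.0]
grip_width: 0.004
gripper_force: 0.0
```

```bash
python3 -c "
from h import *
c=camera('wrist');save('wb',c)
hd,r=cyl(c,(.6243,-.0032),162)
plan((hd[0],hd[1],.115,162))"
```

```text
head px [262.9 201. ] [248 185  31  32 720] expected [261.9 200.6]
colour [109. 127. 134.]
head [ 0.6248 -0.0026  0.109 ] top ((0.6229933500289917, -0.002051759511232376), (0.03893185406923294, 0.03313491493463516), 75.96681213378906) -> yaw [-14.033187866210938, 75.96681213378906, 165.96681213378906] now 162
t 21.02 at [ 0.6205 -0.0033  0.1959] yaw 162.2
(np.float64(0.6248062575735828), np.float64(-0.0026134728819544005), 0.115, 162)
   [-0.042, 0.024, 0.808, -0.011, -0.007, 0.007] 3
```

View pics/wb.png

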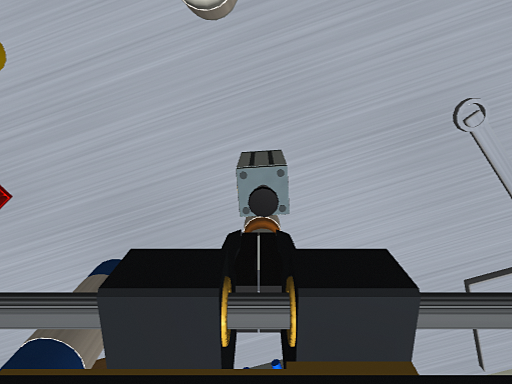

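The wrist view shows the head of b at (263,201), with the face turned about 3° from the tool, the jar behind it and the spray can well clear.

Call:
arm_command(
  moves=[
    [-0.04, 0.02, 0.4, -0.01, -0.01, -0.1],
    [-0.04, 0.02, 0.7, -0.01, -0.01, -0.1],
    [-0.04, 0.02, 0.81, -0.01, -0.01, -0.1],
    [-0.04, 0.02, 0.81, -0.01, -0.01, -0.1],
    [-0.04, 0.02, 0.81, -0.01, -0.01, -0.1],
  ],
)

```text
time: 21.43
position: [0.6249, -0.0026, 0.1157]
eef_rot: [[-0.967, 0.256, 0.002], [0.256, 0.967, -0.001], [-0.002, -0.001, -1.0]]
force: [0.0, 0.5, -0.3]
grip_width: 0.003
gripper_force: 0.0
```

Call:
arm_command(
  moves=[
    [0, 0, 0.03, 0, 0, 0],
    [0, 0, 0.06, 0, 0, 0],
    [0, 0, 0.08, 0, 0, 0],
    [0, 0, 0.1, 0, 0, 0],
    [0, 0, 0.12, 0, 0, 0],
    [0, 0, 0.14, 0, 0, 0],
    [0, 0, 0.16, 0, 0, 0],
    [0, 0, 0.16, 0, 0, 0],
  ],
)

```text
time: 22.1
position: [0.6267, -0.0039, 0.1014]
eef_rot: [[-0.966, 0.258, 0.006], [0.258, 0.966, -0.001], [-0.006, 0.0, -1.0]]
force: [0.6, 0.8, 8.2]
grip_width: 0.005
gripper_force: 3.7
```

Call:
arm_command(
  moves=[
    [0, 0, 0.01, 0, 0, 0],
    [0, 0, 0.02, 0, 0, 0],
    [0, 0, 0.02, 0, 0, 0],
    [0, 0, 0.02, 0, 0, 0],
  ],
)

```text
time: 22.43
position: [0.6274, -0.0039, 0.1014]
eef_rot: [[-0.966, 0.258, 0.007], [0.258, 0.966, -0.001], [-0.007, 0.0, -1.0]]
force: [-3.5, 1.2, 15.8]
grip_width: 0.006
gripper_force: 8.2
```

Call:
arm_command(
  moves=[
    [0, 0, -0.25, 0, 0, 0],
    [0, 0, -0.25, 0, 0, 0],
    [0, 0, -0.25, 0, 0, 0],
    [0, 0, -0.25, 0, 0, 0],
    [0, 0, -0.25, 0, 0, 0],
    [0, 0, -0.25, 0, 0, 0],
    [0, 0, -0.25, 0, 0, 0],
    [0, 0, -0.25, 0, 0, 0],
    [0, 0, -0.25, 0, 0, 0],
    [0, 0, -0.25, 0, 0, 0],
    [0, 0, -0.25, 0, 0, 0],
    [0, 0, -0.25, 0, 0, 0],
  ],
  grip=-1,
)

```text
time: 23.43
position: [0.6255, -0.0038, 0.123]
eef_rot: [[-0.966, 0.258, 0.003], [0.258, 0.966, -0.001], [-0.004, -0.0, -1.0]]
force: [0.2, 0.4, -0.5]
grip_width: 0.888
gripper_force: 0.0
```

```bash
python3 -c "
from h import *
c=camera('wrist');save('wb2',c)
hd,r=cyl(c,(.6248,-.0026),165,.101)
plan((hd[0],hd[1],.047,165))"
```

```text
head px [260.5 229.5] [ 240  208   41   50 1352] expected [260.2 228.9]
colour [ 94. 110. 116.]
head [ 0.6252 -0.0026  0.101 ] top ((0.6257387399673462, -0.0025931186974048615), (0.039094213396310806, 0.03895643353462219), 75.45060729980469) -> yaw [-14.549392700195312, 75.45060729980469, 165.4506072998047] now 165
t 23.48 at [ 0.6256 -0.0038  0.123 ] yaw 165.1
(np.float64(0.6251794234216657), np.float64(-0.0025502400383839753), 0.047, 165)
   [0.01, 0.012, 0.76, -0.001, 0.007, 0.002] 3
```

Call:
arm_command(
  moves=[
    [0.01, 0.01, 0.3, 0, 0, 0],
    [0.01, 0.01, 0.6, 0, 0, 0],
    [0.01, 0.01, 0.76, 0, 0, 0],
    [0.01, 0.01, 0.76, 0, 0, 0],
    [0.01, 0.01, 0.76, 0, 0, 0],
  ],
)

```text
time: 23.9
position: [0.6241, -0.0027, 0.046]
eef_rot: [[-0.966, 0.258, 0.001], [0.258, 0.966, -0.001], [-0.001, -0.001, -1.0]]
force: [1.2, -0.1, 0.5]
grip_width: 1.001
gripper_force: 0.0
```

Call:
arm_command(
  moves=[
    [0, 0, 0, 0, 0, 0],
    [0, 0, 0, 0, 0, 0],
    [0, 0, 0, 0, 0, 0],
    [0, 0, 0, 0, 0, 0],
    [0, 0, 0, 0, 0, 0],
    [0, 0, 0, 0, 0, 0],
    [0, 0, 0, 0, 0, 0],
    [0, 0, 0, 0, 0, 0],
    [0, 0, 0, 0, 0, 0],
    [0, 0, 0, 0, 0, 0],
  ],
  grip=1,
  force=30,
)

```text
time: 24.73
position: [0.6251, -0.0027, 0.0471]
eef_rot: [[-0.966, 0.258, 0.003], [0.258, 0.966, -0.001], [-0.004, -0.0, -1.0]]
force: [-0.4, -0.1, 1.2]
grip_width: 0.452
gripper_force: 29.9
```

```bash
python3 -c "
from h import *
s=observe();p=s['position'];print(s['grip_width'],s['gripper_force'])
plan((p[0],p[1],.2,165),(.5,-.25,.2,112.7),(.552,-.42,.2,112.7))"
```

```text
0.4522240075498889 29.932604636996984
t 24.73 at [ 0.6251 -0.0027  0.0471] yaw 165.1
(np.float64(0.6251224141608377), np.float64(-0.002714747618456662), 0.2, 165)
   [-0.003, -0.0, -0.764, -0.0, 0.004, 0.001] 3
   [-0.001, -0.0, -0.764, -0.0, 0.004, 0.001] 3
(0.5, -0.25, 0.2, 112.7)
   [0.19, -0.904, 0.0, 0.0, 0.0, 0.609] 3
   [-0.09, -0.919, 0.0, 0.0, 0.0, 0.609] 3
   [-0.361, -0.85, 0.0, 0.0, 0.0, 0.609] 3
(0.552, -0.42, 0.2, 112.7)
   [-0.884, -0.088, 0.0, 0.0, 0.0, 0.0] 3
   [-0.884, -0.088, 0.0, 0.0, 0.0, 0.0] 3
```

Call:
arm_command(
  moves=[
    [0, 0, -0.25, 0, 0, 0],
    [0, 0, -0.55, 0, 0, 0],
    [0, 0, -0.76, 0, 0, 0],
  ],
)

```text
time: 24.98
position: [0.6242, -0.0026, 0.1233]
eef_rot: [[-0.966, 0.258, 0.002], [0.258, 0.966, -0.001], [-0.002, -0.001, -1.0]]
force: [0.1, -0.1, -2.3]
grip_width: 0.452
gripper_force: 29.9
```

Call:
arm_command(
  moves=[
    [0, 0, -0.4, 0, 0, 0],
    [0, 0, -0.76, 0, 0, 0],
    [0, 0, -0.76, 0, 0, 0],
  ],
)

```text
time: 25.23
position: [0.6291, -0.0027, 0.2074]
eef_rot: [[-0.966, 0.258, 0.016], [0.258, 0.966, -0.002], [-0.016, 0.002, -1.0]]
force: [2.3, 0.2, -1.4]
grip_width: 0.456
gripper_force: 29.9
```

Call:
arm_command(
  moves=[
    [0.06, -0.3, 0, 0, 0, 0.2],
    [0.12, -0.6, 0, 0, 0, 0.4],
    [0.19, -0.9, 0, 0, 0, 0.61],
  ],
)

```text
time: 25.48
position: [0.5818, -0.0849, 0.1973]
eef_rot: [[-0.842, 0.539, 0.001], [0.539, 0.842, -0.001], [-0.002, -0.0, -1.0]]
force: [-0.3, -0.2, -3.3]
grip_width: 0.452
gripper_force: 29.9
```

Call:
arm_command(
  moves=[
    [-0.03, -0.3, 0, 0, 0, 0.2],
    [-0.06, -0.6, 0, 0, 0, 0.4],
    [-0.09, -0.92, 0, 0, 0, 0.61],
  ],
)

```text
time: 25.73
position: [0.5395, -0.1676, 0.1969]
eef_rot: [[-0.641, 0.768, 0.001], [0.768, 0.641, -0.0], [-0.001, 0.0, -1.0]]
force: [0.5, -0.8, -3.4]
grip_width: 0.45
gripper_force: 29.9
```

Call:
arm_command(
  moves=[
    [-0.12, -0.3, 0, 0, 0, 0.2],
    [-0.24, -0.58, 0, 0, 0, 0.4],
    [-0.36, -0.85, 0, 0, 0, 0.61],
  ],
)

```text
time: 25.98
position: [0.4974, -0.2501, 0.1969]
eef_rot: [[-0.38, 0.925, 0.001], [0.925, 0.38, -0.0], [-0.0, 0.001, -1.0]]
force: [-0.5, -0.8, -3.0]
grip_width: 0.451
gripper_force: 29.9
```

Call:
arm_command(
  moves=[
    [-0.3, -0.03, 0, 0, 0, 0],
    [-0.6, -0.06, 0, 0, 0, 0],
    [-0.88, -0.09, 0, 0, 0, 0],
  ],
)

```text
time: 26.23
position: [0.5239, -0.3352, 0.1971]
eef_rot: [[-0.384, 0.923, 0.001], [0.923, 0.384, -0.0], [-0.001, 0.001, -1.0]]
force: [-0.2, 0.9, -3.0]
grip_width: 0.449
gripper_force: 29.9
```

Call:
arm_command(
  moves=[
    [-0.3, -0.03, 0, 0, 0, 0],
    [-0.6, -0.06, 0, 0, 0, 0],
    [-0.8, -0.09, 0, 0, 0, 0],
    [-0.88, -0.09, 0, 0, 0, 0],
    [-0.88, -0.09, 0, 0, 0, 0],
  ],
)

```text
time: 26.65
position: [0.55, -0.4199, 0.1969]
eef_rot: [[-0.383, 0.924, 0.001], [0.924, 0.383, 0.0], [-0.0, 0.001, -1.0]]
force: [-0.6, 0.1, -2.4]
grip_width: 0.447
gripper_force: 29.9
```

```bash
python3 -c "
from h import *
c=camera('wrist');save('wbin',c);s=observe();print(s['time'],s['position'],s['grip_width'])
h=cv2.cvtColor(c['color'],cv2.COLOR_RGB2HSV);m=cv2.inRange(h,(0,150,60),(5,255,255))|cv2.inRange(h,(174,150,60),(180,255,255))
n,l,st,ce=cv2.connectedComponentsWithStats(m);k=1+np.argmax(st[1:,4]);print(st[k])
cn=max(cv2.findContours((l==k).astype('u1'),0,2)[0],key=len)
w=np.array([onz(c,*p,.035)[:2] for p in cn[:,0]],np.float32);print(cv2.minAreaRect(w))
q=cv2.approxPolyDP(cv2.convexHull(cn),4,True)[:,0];print(q.tolist(),[onz(c,*p,.035)[:2].round(4).tolist() for p in q])
"
```

```text
26.7 [ 0.54976417 -0.41845726  0.1971736 ] 0.4511149683111509
[  151     1   210   115 17743]
((0.5122040510177612, -0.3325102925300598), (0.16874967515468597, 0.08929881453514099), 22.94469451904297)
[[360, 1], [352, 114], [160, 114], [152, 2]] [[0.5721, -0.2592], [0.6063, -0.3409], [0.4517, -0.4052], [0.4184, -0.3238]]
```

View pics/wbin.png

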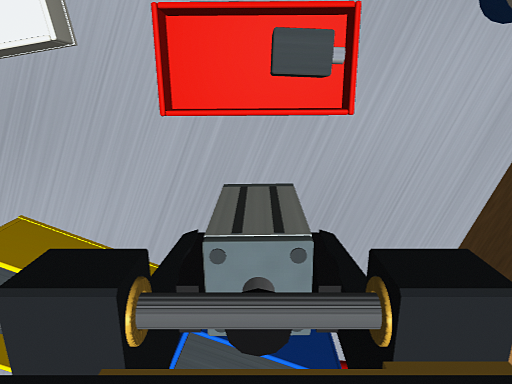

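The bin measures 169 x 89 mm with its centre at (0.512,-0.3325) and yaw 22.9°. The scrap is on the right at (303,53), so the free half is on the left.

```bash
python3 -c "
from h import *
plan((.476,-.3475,.2,112.9),(.476,-.3475,.12,112.9),(.476,-.3475,.052,112.9))"
```

```text
t 26.7 at [ 0.5498 -0.4185  0.1972] yaw 112.6
(0.476, -0.3475, 0.2, 112.9)
   [0.938, -0.409, -0.028, 0.002, -0.001, -0.012] 3
(0.476, -0.3475, 0.12, 112.9)
   [0.0, 0.0, 0.8, 0.0, 0.0, 0.0] 3
(0.476, -0.3475, 0.052, 112.9)
   [0.0, 0.0, 0.68, 0.0, 0.0, 0.0] 2
```

Call:
arm_command(
  moves=[
    [0.3, -0.13, 0, 0, 0, 0],
    [0.6, -0.26, 0, 0, 0, 0],
    [0.85, -0.37, -0.03, 0, 0, -0.01],
    [0.94, -0.41, -0.03, 0, 0, -0.01],
    [0.94, -0.41, -0.03, 0, 0, -0.01],
    [0.94, -0.41, -0.03, 0, 0, -0.01],
  ],
)

```text
time: 27.2
position: [0.4766, -0.3468, 0.2022]
eef_rot: [[-0.39, 0.921, 0.004], [0.921, 0.39, -0.002], [-0.004, 0.003, -1.0]]
force: [0.3, -0.1, -3.8]
grip_width: 0.451
gripper_force: 29.9
```

Call:
arm_command(
  moves=[
    [0, 0, 0.35, 0, 0, 0],
    [0, 0, 0.65, 0, 0, 0],
    [0, 0, 0.8, 0, 0, 0],
    [0, 0, 0.8, 0, 0, 0],
  ],
)

```text
time: 27.53
position: [0.4749, -0.3461, 0.1171]
eef_rot: [[-0.39, 0.921, -0.003], [0.921, 0.39, 0.004], [0.004, -0.001, -1.0]]
force: [-1.4, 0.5, -3.1]
grip_width: 0.45
gripper_force: 29.9
```

Call:
arm_command(
  moves=[
    [0, 0, 0.2, 0, 0, 0],
    [0, 0, 0.4, 0, 0, 0],
    [0, 0, 0.55, 0, 0, 0],
    [0, 0, 0.62, 0, 0, 0],
    [0, 0, 0.66, 0, 0, 0],
    [0, 0, 0.66, 0, 0, 0],
    [0, 0, 0.66, 0, 0, 0],
  ],
)

```text
time: 28.12
position: [0.478, -0.3487, 0.0571]
eef_rot: [[-0.389, 0.921, 0.005], [0.921, 0.389, -0.003], [-0.004, 0.003, -1.0]]
force: [0.3, 0.3, -3.9]
grip_width: 0.453
gripper_force: 29.9
```

Call:
arm_command(
  moves=[
    [0, 0, 0.02, 0, 0, 0],
    [0, 0, 0.03, 0, 0, 0],
    [0, 0, 0.04, 0, 0, 0],
    [0, 0, 0.05, 0, 0, 0],
    [0, 0, 0.05, 0, 0, 0],
  ],
)

```text
time: 28.53
position: [0.4775, -0.3483, 0.0522]
eef_rot: [[-0.389, 0.921, 0.004], [0.921, 0.389, -0.002], [-0.004, 0.003, -1.0]]
force: [-0.9, 1.7, 4.0]
grip_width: 0.45
gripper_force: 29.9
```

Call:
arm_command(
  moves=[
    [0, 0, 0, 0, 0, 0],
    [0, 0, 0, 0, 0, 0],
    [0, 0, 0, 0, 0, 0],
    [0, 0, 0, 0, 0, 0],
    [0, 0, 0, 0, 0, 0],
  ],
  grip=-0.5,
)

```text
time: 28.95
position: [0.4771, -0.348, 0.051]
eef_rot: [[-0.389, 0.921, 0.003], [0.921, 0.389, -0.002], [-0.003, 0.003, -1.0]]
force: [-0.2, -0.1, 0.8]
grip_width: 0.751
gripper_force: 0.0
```

Call:
arm_command(
  moves=[
    [0, 0, -0.3, 0, 0, 0],
    [0, 0, -0.6, 0, 0, 0],
    [0, 0, -0.98, 0, 0, 0],
    [0, 0, -0.98, 0, 0, 0],
    [0, 0, -0.98, 0, 0, 0],
  ],
)

```text
time: 29.37
position: [0.4787, -0.3494, 0.1524]
eef_rot: [[-0.389, 0.921, 0.009], [0.921, 0.389, -0.006], [-0.009, 0.006, -1.0]]
force: [0.5, -0.4, -0.1]
grip_width: 0.748
gripper_force: 0.0
```

Call:
arm_command(
  moves=[
    [-0.3, 0, -0.2, 0, 0, 0],
    [-0.5, 0, -0.2, 0, 0, 0],
    [-0.5, 0, -0.2, 0, 0, 0],
    [-0.5, 0, -0.2, 0, 0, 0],
    [-0.5, 0, -0.2, 0, 0, 0],
  ],
)

```text
time: 29.78
position: [0.495, -0.3927, 0.167]
eef_rot: [[-0.389, 0.921, 0.0], [0.921, 0.389, 0.001], [0.001, 0.001, -1.0]]
force: [0.4, 0.1, 0.4]
grip_width: 0.746
gripper_force: 0.0
```

```bash
python3 -c "
from h import *
c=camera('wrist');save('wbin2',c);d=camera('scene');e=camera('side')
cyl(c,(.476,-.3475),112.9,.106)
s=observe();print(s['time'],s['position'],s['force'])
for n,k in(('a',(.5524,.347,.091)),('c',(.4846,.342,.091)),('b',(.476,-.3475,.106))):
    print(n,proj(d,k),proj(e,k))
A=d['color'][150:270,120:400,::-1]
B=e['color'][120:300,150:400,::-1]
cv2.imwrite('pics/fin.png',np.vstack([cv2.resize(A,(560,240),interpolation=2),cv2.resize(B,(500,360),interpolation=2)[:, :].copy() if 0 else cv2.copyMakeBorder(cv2.resize(B,(500,360),interpolation=2),0,0,0,60,0)]))
"
```

```text
head px [260.3 131.9] [ 243  114   36   37 1019] expected [257.7 128.9]
colour [106.  123.  129.5]
head [ 0.4781 -0.3485  0.106 ] top ((0.4785212278366089, -0.3491654396057129), (0.03915619105100632, 0.03961755707859993), 22.934356689453125) -> yaw [-67.06564331054688, 22.934356689453125, 112.93435668945312] now 112.9
29.9333 [ 0.49530484 -0.39264492  0.16787082] [ 0.96000183  0.39355338 -0.60180705]
a [372.79863122 193.89396434] [175.95467148 251.73211768]
c [366.15117664 178.36364616] [196.43780263 258.48185557]
b [146.9918108 183.0240545] [293.70091886 136.0188238 ]
```

View pics/fin.png

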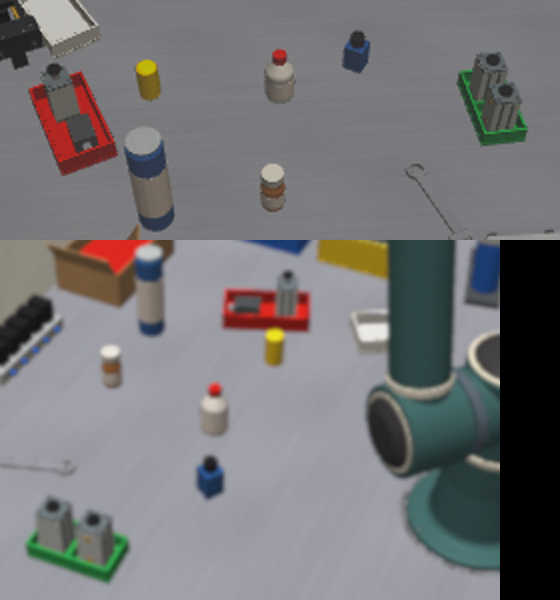

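Both views show two cylinders standing in the tray, the faulty one upright in the free half of the bin, the other things still in place and the gripper clear.

```bash
python3 -c "
from plant import *
print(job_done())"
```

```text
the job is handed in; nothing more can be done
None
```

I handed the job in at about 30 s: cyl_a and cyl_c pressed fully home and stand in the tray pockets, cyl_b stuck part-way (head top at about 101 mm under 16 N) and stands in the free half of the red bin, and the other things stayed in place; the hand-in returned no verdict.

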